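# Seat the mirror plate on its kinematic base

### The arm

A 7-joint arm with a two-finger parallel gripper is mounted at the origin on a cart in front of the work surface, level with it; the furniture and walls round the work are solid. World frame = base frame: x ahead of the robot, y to its left, z up, the work surface at z = 0. Lengths are in m, angles in rad, forces in N, time in s.
With the tool pointing down it reaches from about 0.425 to 0.875 m from the base axis. Payload 4.7 kg.
Tool frame: the origin (TCP) lies at the very end of the fingers, on their centre line; the grasp point (between the pads) lies 19 mm behind it; z points along the fingers, y is the direction in which the jaws open and shut (so a half turn about z gives the same grasp; the last joint's range is limited). The gripper opens to 87 mm and grips with 3 to 60 N. Pads are 19 mm wide; open, the fingers measure 117 mm over their backs; the gripper's body (75 mm by 190 mm) begins 51 mm behind the grasp point.
Start: joints at [-1.166, 0.321, -0.07, 1.45, 0.023, 1.371, -0.057], TCP at [0.248, 0.601, 0.223] pointing down, gripper open.
Joint ranges: [-2.86, 2.86], [-0.3, 2.09], [-1.38, 1.24], [0.06, 2.45], [-1.56, 4.7], [0.09, 2.05], [-2.69, 2.69]. Speed limits (rad/s): [2.57, 2.57, 3.14, 3.14, 3.14, 3.14, 3.14].

### API

Orientations are given as a unit quaternion [x, y, z, w].
In Python, from cell import read_state, camera, hand_in gives the robot as it stands.
- The arm moves only by the tool drive_tool, never from a script. Its argument "rows" is a list of rows, each a list of 2 entries, a list of its own where there are three numbers: the shift along the world's x, y, z in cm, then the turn about the world's z in rad. A call has 1 to 12 rows; each row shifts and turns the commanded pose from where the row before left it; what a row does not reach is not made up. A row lasts 1/8 s, in which the tool goes at most 62.5 mm and 10.7 degrees, less where a joint would pass 70% of its speed; a pose out of reach is approached as far as the arm can. A call with a gripper value outside its range is refused whole. "jaw" is the gripper's target within -1 to 1 (shut at 1, half-way at 0, fully open at -1), set as the call begins (left out, the last holds). The fingers move at their own pace and stop on an object; "force" is the grip in N (left out, the last holds). Time passes only in rows, so rows that do not move let the fingers close. It gives the time, the measured TCP pose, the force and the opening at its end, in the units of the state.
- read_state(): the state, without advancing time (a new reading comes with each control period).
- camera(name): name is "scene" or "top" or "wrist"; returns a dict with "image" (420x560x3 uint8, red, green, blue), "z_map" (420x560 float32, m along the optical axis (not along the pixel's ray), 0 where there is no reading), "K" (3x3 intrinsics, pixels), "extrinsics" (4x4, takes a point from world to camera coordinates); the wrist camera has in their place "hand_eye" (4x4, takes a point from camera to tool coordinates, whose origin is the TCP and whose axes are the flange's). Camera axes: x right, y up, looking along -z (the intrinsics and any distortion apply to the point x, -y, -z); pixel columns grow to the right and rows downward; lengths in m; the calibration is good to about 2 mm. A picture is of the moment at which its call begins: read the wrist's pose just before it.
- hand_in(): hands the job in, once; it reports no verdict.
The state is a dict: "time": time; "joint_positions": joint angles; "qvel": joint speeds; "joint_efforts": joint torques, N m; "tool_pos": TCP position; "eef_rot": TCP orientation; "ft_force": force on the tool from outside, world axes, zero at the start; "wrist_torque": the same for the moment, N m; "finger_gap": finger opening in m.
Only numpy, scipy, OpenCV 4.12 (cv2) and the standard library are available. Lean on these libraries where they do the work, as an engineer would, in place of code of your own. Each camera call takes 0.05 s, during which the arm holds its last target. There are 200 camera calls.

### The job

Pick up the aluminium plate that carries the square mirror mount and seat it on the fixed kinematic base, red dots of plate and base on the same side, its three V feet over the three balls. Lower it in the gripper rather than dropping it, and press it down between the two white spring rollers until they snap over its side rails and hold it fully home; then let go and back away. Leave the other plate, the one with the round iris, where it stands.

Things in the scene. Friction and masses are not known exactly. Their poses are not given: they have to be found in the camera images.
- mirror_plate: Loose aluminium plate with black square mirror mount, 0.4 kg. Origin: centre of underside (feet). Slab 90x90 mm, 16 to 26 above origin; 3 V feet under it (mouth 28 wide) at (x, y) = (30, 0), (-16, 34), (-16, -34). 16 mm rails on +y and -y edges, 110 mm over both. Red dots on +x edge. Mirror (facing -x) over the centre: 46 mm wide along y (grip there), 25 along x, 83 to 129 above origin.
- iris_plate: The same kind of plate carrying a black round iris on a post, 145 mm high in all: a bystander, to be left alone. Origin and axes as for the mirror plate.
- kinematic_base: Fixed aluminium base 90 (x) x 208 (y) mm, bed 10 thick. Origin: centre of underside. 3 balls of 16 mm, centres 22 up at (x, y) = (30, 0), (-16, 34), (-16, -34). Red dots on its +x side. At its +y and -y ends a white roller (16 mm, along x, 48 up, 60 from centre) is sprung towards the centre (2.5 N + 0.1 N/mm, 12 mm travel) from a grey housing 58 mm high.
- seat (a point): Point 19 mm above the base's origin, axes as the base. The plate's origin is here when fully home, its x along the base's x (turned half round it does not fit). Its rails meet the rollers 17 mm higher; a light push (up to 6 N) takes it past them, and over the last 7 mm the springs pull it down and the V feet centre it.

How it is judged:
By the outcome, as a careful person would: the job done as asked, in the order asked, and still so for the second after the job is handed in, with the robot touching nothing.
It also fails if it takes over 43 s, if anything falls off the work surface, if the arm or the gripper's body presses on something with over 40 N, if the wrist force passes 120 N, or if a joint passes its speed limit or range.

## Working session

There is one attempt and no reset: what is moved stays moved. The work goes in short steps, Python scripts to look and compute and a tool call to move; the robot and the scene stay as the last step left them, time stands still between calls to the robot, and variables do not carry over. Pictures are saved under pics/ and viewed, about 8 in all and at most 12, crops included, and the job is handed in when it is done.

Besides the shell and the picture viewer there is one more tool, called after "Request:" as name(argument=value, ...) on one line, values as JSON. drive_tool: Moves the arm, as the interface text tells. Its arguments: {"type":"object","properties":{"rows":{"type":"array"},"jaw":{"type":"number"},"force":{"type":"number"}},"required":["rows"]}

```bash
mkdir -p pics; ls
cat > h.py <<'E'
import numpy as np, cv2
from cell import read_state, camera, hand_in
def world(c,mask=None):
    """HxWx3 world points from z_map (fixed cameras)"""
    h,w=c["z_map"].shape; v,u=np.mgrid[:h,:w]; K=np.array(c["K"]); z=c["z_map"]
    p=np.stack([(u-K[0,2])/K[0,0]*z,-(v-K[1,2])/K[1,1]*z,-z],-1)
    E=np.linalg.inv(np.array(c["extrinsics"])); return p@E[:3,:3].T+E[:3,3]
def save(n,im): cv2.imwrite(f"pics/{n}.png",im[...,::-1])
E
python3 - <<'E'
from h import *
s=read_state(); print(s)
import pickle
for n in("scene","top"):
    c=camera(n); pickle.dump(c,open(n+".pkl","wb")); save(n+"0",c["image"]); print(n,c.keys(),c["K"],c["extrinsics"])
E
```

```text
pics
{'time': 0.0, 'joint_positions': array([-1.16591788,  0.32181482, -0.0700876 ,  1.45167163,  0.02264296,
        1.37077599, -0.05691675]), 'qvel': array([ 0.00043233, -0.00067045,  0.00093385, -0.00053416, -0.0006288 ,
        0.00080673,  0.00044407]), 'joint_efforts': array([-2.06433656e-04, -4.91289282e+01, -4.04192526e-01, -3.12523091e+01,
       -6.39458187e-02,  4.37100639e-02,  1.68855240e-04]), 'tool_pos': array([0.24744159, 0.60047078, 0.22146854]), 'eef_rot': array([ 1.94135994e-01,  9.80974174e-01, -9.34512527e-04, -1.14400061e-04]), 'ft_force': array([ 0.09284112, -0.16117544,  0.52545225]), 'wrist_torque': array([-0.0433852 , -0.05199004, -0.04467656]), 'finger_gap': 0.08707299843868924}
scene dict_keys(['image', 'z_map', 'K', 'extrinsics']) [[485.80953372   0.         274.02758404]
 [  0.         485.80953372 211.44109683]
 [  0.           0.           1.        ]] [[-0.52430381 -0.8515096  -0.00607598  0.37790987]
 [ 0.36419925 -0.23068842  0.90229804 -0.24420946]
 [-0.7697171   0.47086543  0.43106998 -0.4870331 ]
 [ 0.          0.          0.          1.        ]]
top dict_keys(['image', 'z_map', 'K', 'extrinsics']) [[471.21175739   0.         282.03659668]
 [  0.         471.21175739 211.82040179]
 [  0.           0.           1.        ]] [[ 0.0096675  -0.99959972 -0.02658815  0.10729835]
 [ 0.98488629  0.00492009  0.17313227 -0.55023804]
 [-0.17293216 -0.02786006  0.98453963 -0.80615546]
 [ 0.          0.          0.          1.        ]]
```

View pics/scene0.png

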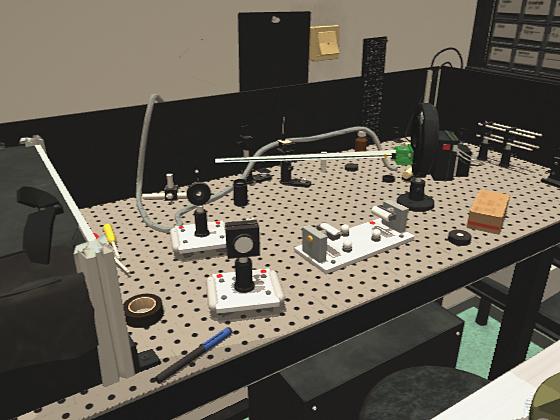

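View pics/top0.png

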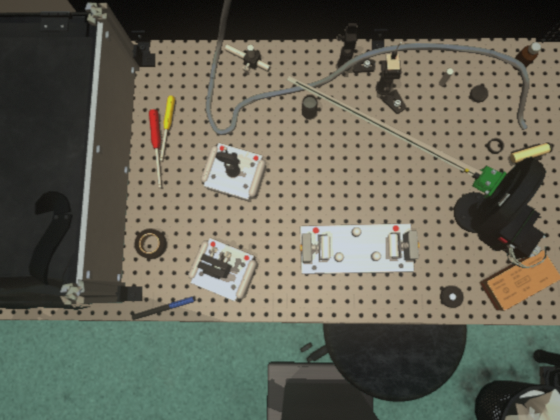

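The scene view shows the mirror plate at (245,280), the iris plate at (200,230) and the base at (355,240). In the top view the mirror plate is at (223,268) with dots at (213,243) and (250,258), and the base is at (357,247) with dots at (316,230) and (396,229). All dots face world +x. Next I'll measure them.

Run:
```python
from h import *
import pickle
for n in("top","scene"):
    c=pickle.load(open(n+".pkl","rb")); W=world(c); im=c["image"]; hsv=cv2.cvtColor(im,cv2.COLOR_RGB2HSV)
    red=(((hsv[...,0]<8)|(hsv[...,0]>172))&(hsv[...,1]>130)&(hsv[...,2]>90)).astype(np.uint8)
    k,l,st,ce=cv2.connectedComponentsWithStats(red)
    for i in range(1,k):
        if st[i,4]>=4:
            p=W[l==i]; print(n,"red",ce[i].round(1),st[i,4],np.median(p,0).round(4))
    # black top of mirror: height 0.12..0.14
    z=W[...,2]; 
    for nm,lo,hi in(("mirror/iris tops",.115,.15),("slab",.022,.030),("housing",.052,.064)):
        m=((z>lo)&(z<hi)&(W[...,0]>.25)&(W[...,0]<.8)&(W[...,1]>-.2)&(W[...,1]<.35)).astype(np.uint8)
        k,l,st,ce=cv2.connectedComponentsWithStats(m)
        for i in range(1,k):
            if st[i,4]>=25:
                p=W[l==i]; r=cv2.minAreaRect(p[:,:2].astype(np.float32)*1000); print(n,nm,ce[i].round(),st[i,4],"z",np.median(p[:,2]).round(4),"rect",np.round(r[0],1),np.round(r[1],1),round(r[2],1))
c=pickle.load(open("top.pkl","rb"));im=c["image"]
a=cv2.resize(im[215:305,185:265],None,fx=5,fy=5,interpolation=2);b=cv2.resize(im[215:305,290:430],None,fx=5/1.75*1,fy=5/1.75,interpolation=2)
b=np.pad(b,((0,a.shape[0]-b.shape[0]),(0,0),(0,0)));save("crop1",np.hstack([a,b]))
```

```text
top red [154.4 127.9] 341 [0.7205 0.3637 0.0183]
top red [221.4 147.9] 11 [0.6773 0.2299 0.0265]
top red [255.5 157.5] 12 [0.658  0.1635 0.0277]
top red [395.2 228. ] 19 [ 0.5264 -0.0999  0.0114]
top red [315.2 230. ] 19 [0.5217 0.0501 0.0114]
top red [503.1 239.4] 14 [ 0.4894 -0.2369  0.153 ]
top red [212.6 243.6] 13 [0.4923 0.239  0.0291]
top red [246.4 257.4] 13 [0.4686 0.1771 0.0274]
top mirror/iris tops [226. 155.] 139 z 0.1232 rect [635.6 204.9] [36.9 12.3] 73.0
top mirror/iris tops [218. 260.] 259 z 0.1293 rect [462.4 214.9] [46.4 28.5] 69.1
top mirror/iris tops [211. 270.] 249 z 0.1294 rect [439.2 223.8] [46.3 15.9] 68.6
top slab [234. 172.] 1926 z 0.0273 rect [633.5 205.9] [110.3  90.6] 73.5
top slab [357. 231.] 47 z 0.0276 rect [518.6 -26. ] [14.3 14.7] 45.2
top slab [225. 271.] 1953 z 0.0273 rect [447.2 220.5] [109.9  90.1] 68.8
top slab [339. 256.] 45 z 0.0282 rect [471.9   6.1] [14.1 14.4] 45.0
top slab [377. 255.] 45 z 0.0277 rect [473.4 -61.3] [13.1 13. ] 0.6
top housing [405. 244.] 562 z 0.0567 rect [ 491.4 -106.3] [50.1 52.8] 1.6
top housing [315. 247.] 526 z 0.0571 
[... 853 characters left out ...]
0258 rect [514.9 -25.1] [12.7 12.5] 11.7
scene slab [377. 232.] 41 z 0.0259 rect [469.8 -60.1] [13.1 11.3] 31.8
scene slab [348. 242.] 45 z 0.0258 rect [468.1   6.9] [13.2 12.6] 6.2
scene slab [314. 250.] 108 z 0.0266 rect [480.7  73.1] [48.6 13.6] 17.5
scene slab [244. 290.] 2250 z 0.0248 rect [445.2 221. ] [108.8  91.3] 68.3
scene housing [391. 207.] 245 z 0.0547 rect [ 488.1 -105.3] [50.1 50.5] 2.1
scene housing [201. 219.] 77 z 0.0579 rect [625.4 207.4] [21.5 11.7] 71.5
scene housing [330. 228.] 85 z 0.0537 rect [484.3  37.1] [39.7 18.1] 1.1
scene housing [316. 232.] 203 z 0.0563 rect [483.6  59.4] [50.8 32.4] 3.7
scene housing [244. 271.] 123 z 0.0584 rect [439.  224.6] [24.6 12.2] 57.8
```

View pics/crop1.png

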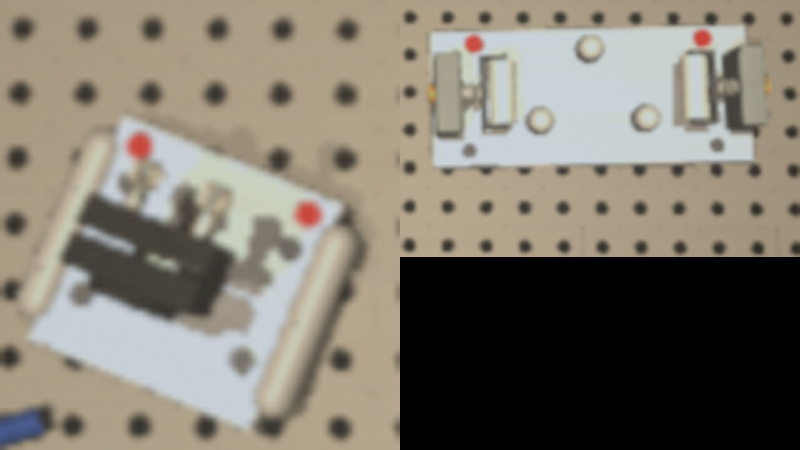

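Mirror plate is near (0.446, 0.221) with yaw about -21°. The base is near (0.488, -0.027) with yaw about +1.9°, and all sizes match those given. The jaws start about 1° from the angle I need. Next I'll check obstacle heights along the way.

Run:
```python
from h import *
import pickle
P=np.vstack([world(c)[c["z_map"]>0] for c in (pickle.load(open(n+".pkl","rb")) for n in("top","scene"))])
for x0 in np.arange(.2,.8,.1):
    print("x%.1f"%x0,[ "%.2f"%(lambda q:np.percentile(q,99.5) if len(q)>5 else -1)(P[(P[:,0]>=x0)&(P[:,0]<x0+.1)&(P[:,1]>=y)&(P[:,1]<y+.1)][:,2]) for y in np.arange(.7,-.45,-.1)],)
s=read_state()
from scipy.spatial.transform import Rotation as R
r=R.from_quat(s["eef_rot"]).as_matrix();print(np.degrees(np.arctan2(r[1,1],r[0,1])),s["tool_pos"])
c=camera("wrist");save("w0",c["image"]);print(c["hand_eye"])
```

```text
x0.2 ['-0.87', '-0.87', '-0.87', '-0.87', '-0.87', '-0.87', '-0.87', '-0.40', '-0.38', '-0.37', '-0.38', '-0.38']
x0.3 ['-1.00', '0.01', '0.16', '0.18', '0.03', '0.03', '0.03', '0.00', '0.00', '0.02', '0.04', '0.04']
x0.4 ['-1.00', '-1.00', '0.18', '0.21', '0.02', '0.13', '0.13', '0.06', '0.06', '0.06', '0.16', '0.14']
x0.5 ['-1.00', '-1.00', '0.18', '0.21', '0.02', '0.03', '0.03', '0.06', '0.06', '0.15', '0.22', '0.14']
x0.6 ['-1.00', '-1.00', '0.18', '0.18', '0.02', '0.14', '0.12', '0.00', '0.11', '0.11', '0.19', '0.03']
x0.7 ['-1.00', '-1.00', '0.18', '0.18', '0.02', '0.01', '0.02', '0.10', '0.11', '0.08', '0.01', '0.10']
x0.8 ['-1.00', '-1.00', '0.18', '0.18', '0.03', '0.17', '0.19', '0.10', '0.14', '0.09', '0.10', '0.10']
67.6096790447986 [0.24747901 0.60050452 0.22154317]
[[ 2.16601059e-03  9.62398521e-01  2.71632831e-01  7.51325501e-02]
 [ 9.99997638e-01 -2.13281817e-03 -4.17417953e-04 -6.24566876e-04]
 [ 1.77621017e-04  2.71633094e-01 -9.62400868e-01 -1.61486808e-01]
 [ 0.00000000e+00  0.00000000e+00  0.00000000e+00  1.00000000e+00]]
```

Request:
drive_tool(rows=[[[0,0,3],0],[[0,0,3.5],0],[[0,0,3.5],0],[[2,-3.8,0],0],[[2,-3.8,0],0],[[2,-3.8,0],0],[[2,-3.8,0],0],[[2,-3.8,0],0],[[2,-3.8,0],0],[[2,-3.8,0],0]], jaw=-1)

```text
time: 1.4
tool_pos: [0.3881, 0.3335, 0.3224]
eef_rot: [0.194, 0.981, -0.0, -0.0]
ft_force: [-0.2, 0.3, -0.3]
finger_gap: 0.0869
```

Request:
drive_tool(rows=[[[2,-3.8,0],0],[[2,-3.8,0],0],[[1,-2,0],0.01],[[0,0,-3],0.01],[[0,0,-3],0],[[0,0,-2],0],[[0,0,0],0],[[0,0,0],0]])

```text
time: 2.4
tool_pos: [0.438, 0.2392, 0.2435]
eef_rot: [0.184, 0.983, 0.0, 0.0]
ft_force: [-0.8, -0.1, -0.1]
finger_gap: 0.0874
```

```bash
cat >> h.py <<'E'
from scipy.spatial.transform import Rotation as R
def wristworld():
    s=read_state(); c=camera("wrist"); T=np.eye(4); T[:3,:3]=R.from_quat(s["eef_rot"]).as_matrix(); T[:3,3]=s["tool_pos"]
    c["extrinsics"]=np.linalg.inv(T@np.array(c["hand_eye"])); return s,c,world(c)
E
python3 - <<'E'
from h import *
s,c,W=wristworld(); im=c["image"]; save("w1",im)
r=R.from_quat(s["eef_rot"]).as_matrix();print(s["tool_pos"],np.degrees(np.arctan2(r[1,1],r[0,1])),s["ft_force"])
z=W[...,2]
for nm,lo,hi in(("mirror",.115,.14),("slab",.020,.031)):
    m=((z>lo)&(z<hi)).astype(np.uint8); k,l,st,ce=cv2.connectedComponentsWithStats(m)
    for i in range(1,k):
        if st[i,4]>=150:
            p=W[l==i]; q=cv2.minAreaRect(p[:,:2].astype(np.float32)*1000); print(nm,ce[i].round(),st[i,4],"z",np.median(p[:,2]).round(4),np.round(q[0],1),np.round(q[1],1),round(q[2],1))
E
```

```text
[0.43800671 0.23922181 0.24346316] 68.75567227124557 [-0.81947215 -0.12438752 -0.05246413]
mirror [507.  42.] 375 z 0.1307 [376.3 464.9] [ 6.  54.7] 4.9
mirror [470. 159.] 2815 z 0.1278 [466.6 410. ] [ 30.4 173.1] 82.7
mirror [532. 106.] 318 z 0.137 [431.  463.3] [12.7 21.5] 86.8
mirror [260. 221.] 1690 z 0.1274 [451.7 218.1] [45.5 47.5] 69.2
slab [428. 179.] 520 z 0.0253 [510.  411.7] [175.6   5.4] 0.1
slab [267. 187.] 4234 z 0.0256 [445.4 220.6] [109.7  90.2] 68.5
slab [305. 319.] 2009 z 0.0256 [629.2 206.5] [111.4  48.4] 68.9
```

View pics/w1.png

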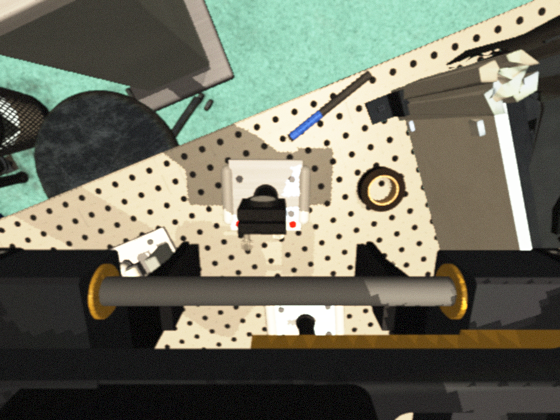

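The wrist view shows the mirror mount at (262,217) on its slab, centred at (267,187). It gives a plate centre of (0.4455, 0.2206) at 68.5–69°, which agrees with the fixed cameras. I'll centre over it and go down.

Request:
drive_tool(rows=[[[0.4,-0.9,0],0],[[0.4,-0.95,0],0],[[0,0,-3],0],[[0,0,-4],0],[[0,0,-3],0],[[0,0,-2.5],0],[[0,0,-2],0],[[0,0,-1.1],0],[[0,0,0],0],[[0,0,0],0]])

```text
time: 3.7
tool_pos: [0.4464, 0.2207, 0.0875]
eef_rot: [0.184, 0.983, 0.001, 0.001]
ft_force: [0.1, -0.3, 0.1]
finger_gap: 0.0871
```

Request:
drive_tool(rows=[[[0,0,0],0],[[0,0,0],0],[[0,0,0],0],[[0,0,0],0],[[0,0,0],0],[[0,0,0],0],[[0,0,0],0],[[0,0,0],0]], jaw=1, force=35)

```text
time: 4.7
tool_pos: [0.4456, 0.2205, 0.0866]
eef_rot: [0.184, 0.983, 0.0, 0.0]
ft_force: [0.5, 0.5, 0.3]
finger_gap: 0.046
```

Request:
drive_tool(rows=[[[0,0,1],0],[[0,0,2],0],[[0,0,3],0],[[0,0,3],0],[[0,0,2],0],[[0,0,0],0],[[0,0,0],0]])

```text
time: 5.58
tool_pos: [0.4449, 0.22, 0.1954]
eef_rot: [0.184, 0.983, -0.001, -0.001]
ft_force: [-0.5, 0.4, -4.3]
finger_gap: 0.0458
```

Request:
drive_tool(rows=[[[0.2,-1.4,0],0.02],[[0.4,-2.6,0],0.04],[[0.5,-3,0],0.05],[[0.5,-3,0],0.05],[[0.5,-3,0],0.05],[[0.5,-3,0],0.05],[[0.5,-3,0],0.05],[[0.5,-2.8,0],0.05],[[0.4,-2,0],0.04],[[0.2,-1,0],0],[[0,0,0],0],[[0,0,0],0]])

```text
time: 7.08
tool_pos: [0.4873, -0.0263, 0.1962]
eef_rot: [-0.015, 1.0, 0.0, -0.0]
ft_force: [0.7, 0.5, -3.4]
finger_gap: 0.0461
```

```bash
cat > look.py <<'E'
from h import *
import sys
tag=sys.argv[1]; zs=float(sys.argv[2]) # expected slab top height
s=read_state(); r=R.from_quat(s["eef_rot"]).as_matrix();print(s["time"],s["tool_pos"].round(4),np.degrees(np.arctan2(r[1,1],r[0,1])).round(2),s["ft_force"].round(1),s["finger_gap"])
ims=[]
for n in("top","scene"):
    c=camera(n); W=world(c); im=c["image"]; ims.append(im)
    z=W[...,2]; m=((abs(z-zs)<.006)&(abs(W[...,0]-.488)<.09)&(abs(W[...,1]+.027)<.09)).astype(np.uint8)
    p=W[m>0]
    if len(p)>30:
        q=cv2.minAreaRect(p[:,:2].astype(np.float32)*1000); print(n,"slab",len(p),"z",np.median(p[:,2]).round(4),np.round(q[0],1),np.round(q[1],1),round(q[2],1))
    hsv=cv2.cvtColor(im,cv2.COLOR_RGB2HSV)
    red=(((hsv[...,0]<8)|(hsv[...,0]>172))&(hsv[...,1]>130)&(hsv[...,2]>90)).astype(np.uint8)
    k,l,st,ce=cv2.connectedComponentsWithStats(red)
    for i in range(1,k):
        w=np.median(W[l==i],0)
        if st[i,4]>=4 and abs(w[0]-.5)<.07 and -.14<w[1]<.1: print(n,"red",ce[i].round(1),st[i,4],w.round(4))
save(tag,np.hstack([cv2.resize(i[140:330,270:460] if k==0 else i[120:310,250:440],(400,400),interpolation=2) for k,i in enumerate(ims)]))
E
python3 look.py l1 .126
```

```text
7.075 [ 0.4873 -0.0263  0.1962] 91.73 [ 0.7  0.5 -3.4] 0.04606212422282027
scene slab 292 z 0.1287 [461.2 -10. ] [126.7  62.2] 58.4
scene red [329.5 172.6] 10 [0.5229 0.0085 0.1348]
scene red [372.  222.4] 11 [ 0.5244 -0.101   0.0096]
```

View pics/l1.png

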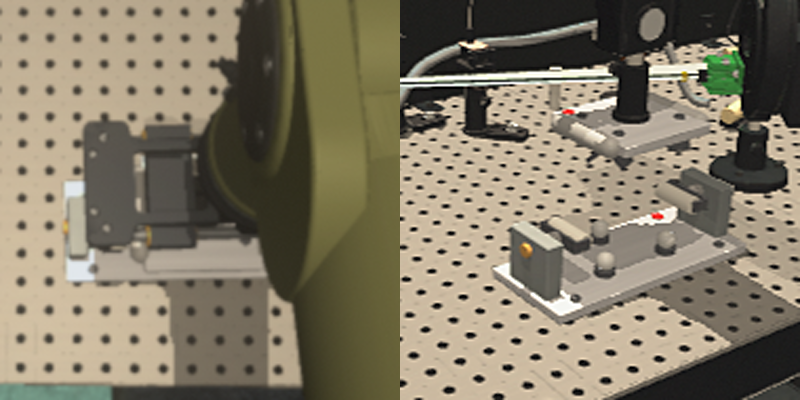

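The top view is hidden by the arm. In the scene view the plate is held level above the base, red dot at crop pixel (568,113), with the dots on the same side as the base's. By the dots, the plate is within about 1 mm of the base centre. I'll lower it to just above the rollers and check again.

Request:
drive_tool(rows=[[[-0.05,-0.1,-1],0],[[0,0,-1.5],0],[[0,0,-1.5],0],[[0,0,-1],0],[[0,0,-0.8],0],[[0,0,-0.5],0],[[0,0,0],0],[[0,0,0],0]])

```text
time: 8.18
tool_pos: [0.4875, -0.0285, 0.134]
eef_rot: [-0.015, 1.0, 0.0, 0.0]
ft_force: [-0.7, -0.4, -3.6]
finger_gap: 0.0458
```

```bash
python3 look.py l2 .072
python3 - <<'E'
from h import *
# slab plane tilt, centre in scene view: fit plane to points near expected top
c=camera("scene");W=world(c)
m=(abs(W[...,2]-.072)<.008)&(abs(W[...,0]-.488)<.05)&(abs(W[...,1]+.027)<.045)
hsv=cv2.cvtColor(c["image"],cv2.COLOR_RGB2HSV); m&=hsv[...,2]>70
p=W[m]; A=np.c_[p[:,:2]-[.488,-.027],np.ones(len(p))]; s=np.linalg.lstsq(A,p[:,2],rcond=None)[0]
k=abs(A@s-p[:,2])<.002; s=np.linalg.lstsq(A[k],p[k,2],rcond=None)[0]; print(len(p),k.sum(),"tilt deg",np.degrees(s[:2]).round(2),"z",s[2].round(4))
E
```

```text
8.175 [ 0.4875 -0.0285  0.134 ] 91.67 [-0.7 -0.4 -3.6] 0.04578238006930812
top slab 628 z 0.0744 [487.9 -17. ] [87.4 85.4] 0.8
scene slab 1389 z 0.0723 [486.3 -25.6] [ 92.5 108. ] 1.5
scene red [329.  205.5] 10 [0.5242 0.0071 0.0721]
1027 837 tilt deg [ 0.69 -0.22] z 0.0722
```

View pics/l2.png

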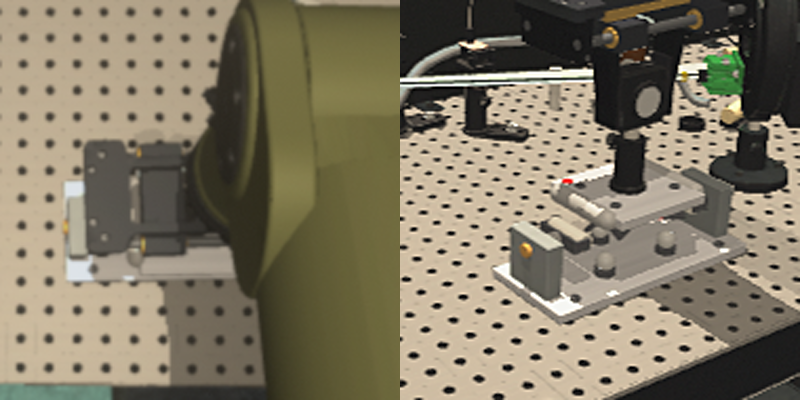

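The plate is level (tilt under 0.7°), centred over the base to within 1–2 mm and just above the rollers, with its near rail at crop pixel (585,205). Now I'll press it down in small steps.

Request:
drive_tool(rows=[[[0,0.05,-0.3],0],[[0,0,-0.3],0],[[0,0,-0.3],0],[[0,0,-0.2],0],[[0,0,0],0],[[0,0,0],0]])

```text
time: 9.07
tool_pos: [0.487, -0.0278, 0.1228]
eef_rot: [-0.015, 1.0, 0.0, -0.0]
ft_force: [-1.4, 0.4, -0.6]
finger_gap: 0.0459
```

Request:
drive_tool(rows=[[[0,0,-0.2],0],[[0,0,-0.2],0],[[0,0,-0.2],0],[[0,0,0],0],[[0,0,0],0]])

```text
time: 9.7
tool_pos: [0.487, -0.028, 0.1164]
eef_rot: [-0.015, 1.0, -0.0, -0.0]
ft_force: [-0.3, -0.1, -2.8]
finger_gap: 0.0457
```

Request:
drive_tool(rows=[[[0,0,-0.2],0],[[0,0,-0.2],0],[[0,0,-0.2],0],[[0,0,0],0],[[0,0,0],0]])

```text
time: 10.32
tool_pos: [0.487, -0.028, 0.1104]
eef_rot: [-0.015, 1.0, -0.0, -0.0]
ft_force: [-0.1, -0.3, -5.8]
finger_gap: 0.0458
```

Request:
drive_tool(rows=[[[0,0,-0.15],0],[[0,0,-0.15],0],[[0,0,-0.1],0],[[0,0,0],0],[[0,0,0],0]])

```text
time: 10.95
tool_pos: [0.487, -0.028, 0.1064]
eef_rot: [-0.015, 1.0, -0.0, -0.0]
ft_force: [-0.8, -1.0, -6.8]
finger_gap: 0.0456
```

```bash
python3 look.py l3 .045
```

```text
10.95 [ 0.487  -0.028   0.1064] 91.68 [-0.8 -1.  -6.8] 0.045609733273784356
top slab 547 z 0.0468 [468.4  -4.5] [106.1  82.4] 58.3
scene slab 1553 z 0.0449 [486.  -26.6] [ 92.7 180. ] 1.1
scene red [328.6 219.9] 11 [0.5224 0.0084 0.0454]
```

View pics/l3.png

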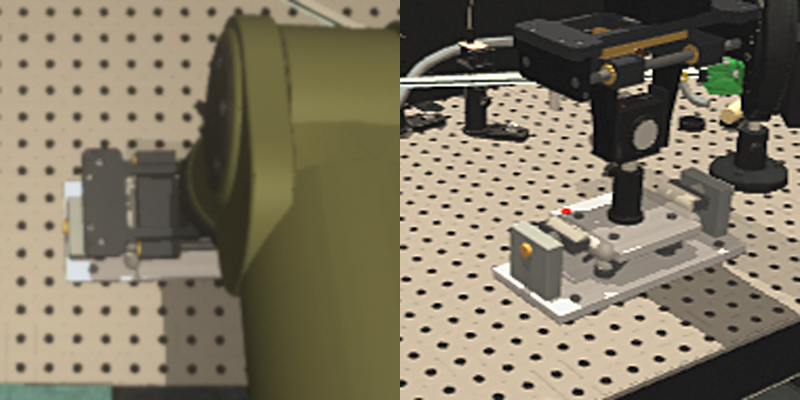

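The rail is now under the roller (around crop pixel 590,240) and the springs pull the plate down (Fz goes from -3.6 to -6.8 N). I'll press gently until the balls carry it.

Request:
drive_tool(rows=[[[0,0,-0.1],0],[[0,0,0],0],[[0,0,0],0]])

```text
time: 11.42
tool_pos: [0.4871, -0.0279, 0.1059]
eef_rot: [-0.015, 1.0, 0.0, -0.0]
ft_force: [-2.9, 1.1, -1.5]
finger_gap: 0.046
```

Request:
drive_tool(rows=[[[0,0,-0.1],0],[[0,0,0],0],[[0,0,0],0]])

```text
time: 11.8
tool_pos: [0.4872, -0.0279, 0.1057]
eef_rot: [-0.015, 1.0, 0.0, -0.0]
ft_force: [-4.8, -0.2, 6.6]
finger_gap: 0.0459
```

The balls now carry the plate: Fz is +6.6 N at TCP height 0.1057, and fully home should be 0.1056. I'll ease the 1 mm of overpush and release.

Request:
drive_tool(rows=[[[-0.05,0,0.1],0],[[0,0,0],0],[[0,0,0],0]])

```text
time: 12.18
tool_pos: [0.4871, -0.0279, 0.1059]
eef_rot: [-0.015, 1.0, 0.0, 0.0]
ft_force: [-1.9, 0.8, 1.0]
finger_gap: 0.0457
```

Request:
drive_tool(rows=[[[0,0,0],0],[[0,0,0],0],[[0,0,0],0],[[0,0,0],0],[[0,0,0],0],[[0,0,0],0],[[0,0,0],0],[[0,0,0],0]], jaw=-1)

```text
time: 13.18
tool_pos: [0.4867, -0.028, 0.1056]
eef_rot: [-0.015, 1.0, 0.0, 0.0]
ft_force: [-0.0, 0.6, -0.5]
finger_gap: 0.0871
```

Request:
drive_tool(rows=[[[0,0,1],0],[[0,0,2],0],[[0,0,3],0],[[0,0,3],0],[[0,0,3],0],[[0,0,3],0],[[0,2,2],0],[[-1,4,0],0],[[-1,4,0],0],[[-1,4,0],0],[[-1,3,0],0],[[0,0,0],0]])

```text
time: 14.68
tool_pos: [0.4458, 0.1446, 0.2762]
eef_rot: [-0.017, 1.0, 0.0, 0.0]
ft_force: [1.4, -0.1, -0.8]
finger_gap: 0.0869
```

Request:
drive_tool(rows=[[[0,4,0],0],[[0,4,0],0],[[0,4,0],0],[[0,3,0],0],[[0,0,0],0],[[0,0,0],0]])

```text
time: 15.42
tool_pos: [0.4475, 0.2902, 0.2759]
eef_rot: [-0.014, 1.0, -0.0, 0.0]
ft_force: [0.2, -0.9, -0.1]
finger_gap: 0.0868
```

```bash
python3 look.py l4 .045
python3 - <<'E'
from h import *
for n in("top","scene"):
    c=camera(n);W=world(c)
    m=(abs(W[...,2]-.0455)<.006)&(abs(W[...,0]-.488)<.05)&(abs(W[...,1]+.027)<.044)
    p=W[m]; A=np.c_[p[:,:2]-[.488,-.027],np.ones(len(p))]; s=np.linalg.lstsq(A,p[:,2],rcond=None)[0]
    k=abs(A@s-p[:,2])<.002; s=np.linalg.lstsq(A[k],p[k,2],rcond=None)[0]; print(n,k.sum(),"tilt",np.degrees(s[:2]).round(2),"z",s[2].round(4))
    q=cv2.minAreaRect(p[k,:2].astype(np.float32)*1000);print(np.round(q[0],1),np.round(q[1],1),q[2])
    m=(abs(W[...,2]-.0265)<.005)&(abs(W[...,0]-.633)<.07)&(abs(W[...,1]-.206)<.07)
    q=cv2.minAreaRect(W[m][:,:2].astype(np.float32)*1000);print("iris",np.round(q[0],1),np.round(q[2],1))
E
```

```text
15.425 [0.4475 0.2902 0.2759] 91.55 [ 0.2 -0.9 -0.1] 0.08680947609340273
top slab 2257 z 0.0465 [489.  -25.5] [ 90.2 177.4] 1.9
top red [338.7 226.5] 14 [0.5235 0.0083 0.0465]
top red [395.2 228. ] 19 [ 0.5264 -0.0998  0.0116]
top red [315.2 230. ] 21 [0.5218 0.05   0.0107]
scene slab 1547 z 0.0444 [486.2 -26.8] [ 92.  180.5] 1.2
scene red [328.5 220.2] 10 [0.5232 0.0077 0.0446]
top 1351 tilt [-0.05  0.18] z 0.0462
[489.  -27.3] [90.5 87.2] 0.11026067286729813
iris [633.7 205.6] 73.5
scene 906 tilt [0.01 0.19] z 0.0441
[485.5 -27. ] [87.9 91.9] 89.99024200439453
iris [630.3 206. ] 73.2
```

View pics/l4.png

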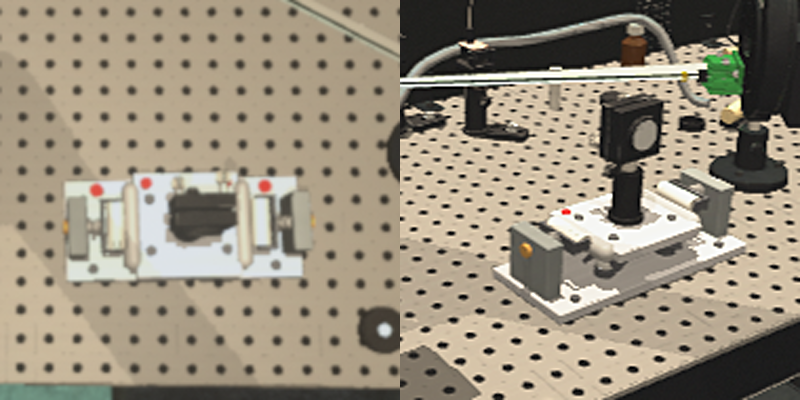

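The plate sits level between both rollers, with its red dot at top-view crop pixel (146,183) on the base's dot side. Slab top averages 0.0452 m, where fully home is 0.045. The iris plate hasn't moved, so I'm handing in.

```bash
python3 -c "
from cell import hand_in; print(hand_in())"
```

```text
the job is handed in; nothing more can be done
None
```

The mirror plate is on the kinematic base, fully home, with its red dots on the same side as the base's. I gripped it by the mirror mount, lowered it in the gripper, pressed it past the rollers until the springs pulled it in, then let go and backed away. The job was handed in at about 15.5 s of the 43 s allowed.

Last checks:
- **Height:** the slab top reads 46.2 mm from the top camera and 44.1 mm from the scene camera, where 45 mm is fully home. The two cameras differed by about 2 mm in the same direction before the move, so this is their calibration offset.
- **Level:** tilt is 0.2° or less in both views.
- **Centring:** the plate is within about 1 mm of the base centre by the top camera. The scene camera reads its x position about 3.5 mm lower. It sees only part of the slab.
- **Seating force:** while pressing, the force turned to +6.6 N with the tool at 105.7 mm, close to the 105.6 mm expected when home. The force readings I saw stayed below 10 N.
- **Iris plate:** it is where it was, to within about 2 mm in both cameras.
- **Robot:** it is clear of everything, with the gripper open.

No check failed. I judged the roller snap from the spring pull, the height and the pictures, and did not test it by pulling on the plate.

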